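Count a smear: seat the planchet, then hold the probe over it

TASK

Pick up the steel planchet and put it on the counting stand inside the low lead-brick wall, pressing it down past the two spring clips until it sits fully home and level in the recess. Then lift the contamination probe out of its rest, carry it upright over the bricks and hold its window about 5 mm above the planchet, centred over it and level, to take the reading; the probe must never touch the planchet, the stand or the bricks, and the timer, tweezers and bottles stay where they are. The job finishes while you are still holding the probe there: do not put it down or let it go.

Things in the scene. Friction and masses are not known exactly. Their poses are not given: they have to be found in the camera images.
- planchet: round steel planchet, 50 mm across and 10 mm tall (80 g), with a white smear paper in its shallow well, lower outer edge bevelled 1.5 mm; it starts flat on the bench right of the brick wall. Origin: centre of its underside, z up out of the well side; its top is at +10 mm. Round, so its yaw does not matter.
- stand: fixed round aluminium counting stand inside the brick wall, 80 mm across (foot 94 mm), 25 mm high, with a round recess 55 mm across and 3 mm deep in its top. Two sprung steel clips 12 mm wide stand in the recess at its local +x and -x sides, up to 33 mm above the origin, with 30 mm high clamp blocks behind them. Origin: centre of its underside on the bench.
- seat (a point): centre of the recess floor, 22 mm above the bench; axes as the stand. A seated planchet's underside lies here. The clips stand 48 mm apart at the floor, flaring to 58 mm at the top, so a planchet laid in stops 2 to 4 mm above the floor; push it down with about 6 to 12 N and it stays. Fingers holding it clear the clips when they close along the stand's local y.
- castle: fixed low square wall of eight grey lead bricks, 50 mm high and 40 mm thick, round the stand; 150 mm clear inside, 230 mm outside, sides along its local x and y. Origin: centre of the square, on the bench.
- rest: fixed black plastic cup for the probe, 74 mm across (foot 88 mm), 15 mm high, inside 65 mm across, its floor 4 mm above the origin. Origin: centre of its underside on the bench. A chair's back stands just off the bench's right edge beside it, up to 190 mm above the bench top (0.19 m right of the base axis and beyond): come in over it.
- probe: round cordless contamination probe upright in the rest, window down, 128 mm tall, 0.2 to 0.4 kg: grey head 60 mm across and 24 mm tall, cone to 40 mm, black round grip 34 mm across from 40 to 118 mm above the window, grey cap 32 mm across on top. Lift it straight up by the grip. Origin: centre of the window (flat underside); z up along the probe; yaw does not matter.
- timer: beige countdown timer, 71 x 71 x 20 mm, lying on the bench beyond the grey pot and the probe, near the right edge; leave it alone. Origin: centre of its underside.
- tweezers: steel tweezers lying on the bench at the edge nearest the robot, 112 mm long and 9 mm high; leave them alone. Origin: centre of the underside.
- dropper_bottle: small amber dropper bottle with a black cap, 38 mm across and 85 mm tall, beyond the grey pot; leave it alone. Origin: centre of its underside.
- amber_bottle: amber bottle with a white cap, 57 mm across and 92 mm tall, beyond the brick wall; leave it alone. Origin: centre of its underside.
- pot (a point): middle of the open top of a grey pot fixed on the bench right of the brick wall, 80 mm across and 100 mm tall; keep clear of it.
Not all that is in view belongs to the job. What is meant by the planchet is not purple, and is the smaller of those in its own colour.

How it is judged:
By the outcome, as a careful person would: the job done as asked, in the order asked, and still so for the second after the job is handed in, while the arm keeps its last pose, push and grip.
It also fails if it takes over 72 s, if anything falls off the work surface, if the arm or the gripper's body presses on something with over 40 N, if the wrist force passes 120 N, or if a joint passes its speed limit or range.

ROBOT

A 7-joint arm with a two-finger parallel gripper is mounted at the origin on a cart in front of the work surface, level with it; the furniture and walls round the work are solid. World frame = base frame: x ahead of the robot, y to its left, z up, the work surface at z = 0. Lengths are in m, angles in rad, forces in N, time in s.
With the tool pointing down it reaches from about 0.35 to 0.9 m from the base axis. Payload 8.1 kg.
Tool frame: the origin (TCP) lies on the centre line of the jaws, within the pads' length; the fingertips stand 11 mm ahead of it and the grasp point (between the pads) lies 8 mm behind it; z points along the fingers, x is the direction in which the jaws open and shut, and the axes are right-handed (so a half turn about z gives the same grasp; the last joint's range is limited). The gripper opens to 92 mm and grips with 3 to 60 N. Pads are 19 mm wide; open, the fingers measure 130 mm over their backs; the gripper's body (75 mm by 190 mm) begins 47 mm behind the grasp point.
Start: joints at [1.017, 0.434, 0.025, 1.573, -0.012, 1.134, -0.075], TCP at [0.272, -0.563, 0.238] pointing down, gripper open.
Joint ranges: [-2.62, 2.62], [-0.44, 2.09], [-1.27, 1.32], [0.08, 2.57], [-1.32, 4.46], [0.12, 2], [-2.74, 2.74]. Speed limits (rad/s): [2.22, 2.22, 3.01, 3.01, 3.14, 3.14, 3.14].

INTERFACE

Orientations are given as a rotation vector (axis times angle).
In Python, from cell import observe, eyes, ticket, finder gives the robot as it stands.
- The arm moves only by the tool arm_command, never from a script. Its argument "plan" is a list of rows, each an object with "translation": the shift along the tool's x, y, z scaled (see below), a list of three; "turn": the turn, a rotation vector about the tool's x, y, z scaled (see below), a list of three; "hand": the opening, from 0 (shut) to 1 (fully open). In form: [{"translation": [x, y, z], "turn": [wx, wy, wz], "hand": hand}, ...]. A call has 1 to 20 rows; each row is the pose to reach, as a shift and turn from the pose commanded when the call began, along the tool's axes at that moment; what a row does not reach only later rows make up. The controller multiplies each number of a shift by 120 mm and each number of a turn by pi/2 rad. A row lasts 1/8 s, in which the tool goes at most 62.5 mm and 10.7 degrees, less where a joint would pass 70% of its speed; a pose out of reach is approached as far as the arm can. A call with a number of a shift or a turn outside -1 to 1 is refused whole. A call with a gripper value outside its range is refused whole. The fingers move at their own pace and stop on an object; "squeeze" is the grip in N (left out, the last holds). Time passes only in rows, so rows that repeat a pose let the fingers close. It gives the time, the measured TCP pose, the force and the opening at its end, in the units of the state.
- observe(): the state, without advancing time (a new reading comes with each control period).
- eyes.get_image(name): name is "scene" or "top" or "wrist"; returns (picture, depth): 400x640x3 uint8, blue, green, red; 400x640 float32, m along the optical axis (not along the pixel's ray), 0 where there is no reading.
- eyes.calibration(name): a dict with "K" (3x3 intrinsics, pixels), "origin" and "attitude" of the camera in the world. Camera axes: x right, y down, z forward; pixel columns grow to the right and rows downward; lengths in m; the calibration is good to about 2 mm. A picture is of the moment at which its call begins: read the wrist's pose just before it. calibration takes no time and is no camera call; for the wrist camera it gives the pose at the moment of the call.
- ticket.sign_off(): hands the job in, once; it reports no verdict.
Trained networks look in the newest picture that a camera, given by its name, has taken for a name from the list of things; names that differ only in an ending like _2 or _b are one class to them, and where a whole thing is asked for, a point or a joint stands for the part that bears it (a point fixed in the world has none). Each returns a list of dicts, best first, with "score" (0 to 1); they miss things now and then, are a little off and sometimes report something else, mostly with a low value. They report only what shows in the picture. A call takes as long as a camera call. They do not tell look-alikes from the thing itself.
- finder.boxes_of(camera, name): "rect" ([left, top, right, bottom] in pixels, round what is visible of it).
The state is a dict: "clock": time; "joints": joint angles; "dq": joint speeds; "joint_efforts": joint torques, N m; "position": TCP position; "ee_rot": TCP orientation; "force": force on the tool from outside, world axes, zero at the start; "ft_torque": the same for the moment, N m; "width": opening from 0.0 (shut) to 1.0 (fully open).
Only numpy, scipy, OpenCV 4.12 (cv2) and the standard library are available. Lean on these libraries where they do the work, as an engineer would, in place of code of your own. Each camera call takes 0.05 s, during which the arm holds its last target. There are 200 camera calls.

## Working session

There is one attempt and no reset: what is moved stays moved. The work goes in short steps, Python scripts to look and compute and a tool call to move; the robot and the scene stay as the last step left them, time stands still between calls to the robot, and variables do not carry over. Pictures are saved under pics/ and viewed, and the job is handed in when it is done.

Besides the shell and the picture viewer there is one more tool, called as name([rows], argument=value, ...), one row to a line, values as JSON. arm_command: Moves the arm, as the interface text tells. Its arguments: {"type":"object","properties":{"plan":{"type":"array","items":{"type":"object","properties":{"translation":{"type":"array","items":{"type":"number"}},"turn":{"type":"array","items":{"type":"number"}},"hand":{"type":"number"}}}},"squeeze":{"type":"number"}},"required":["plan"]}

```bash
mkdir -p pics; ls; cat > h.py <<'E'
import numpy as np, cv2
from scipy.spatial.transform import Rotation as R
from cell import observe, eyes, ticket, finder
def att(c):
    a=np.array(c["attitude"],float)
    return a if a.shape==(3,3) else (R.from_rotvec(a).as_matrix() if a.size==3 else R.from_quat(a).as_matrix())
def look(n,f=None):
    c=eyes.calibration(n); im,d=eyes.get_image(n)
    if f: cv2.imwrite("pics/"+f,im)
    return im,d,c
def cloud(d,c):
    K=np.array(c["K"]); v,u=np.indices(d.shape)
    P=np.stack([(u-K[0,2])/K[0,0]*d,(v-K[1,2])/K[1,1]*d,d],-1)
    W=P@att(c).T+np.array(c["origin"]); W[d<=0]=np.nan
    return W
def proj(p,c):
    q=att(c).T@(np.array(p)-np.array(c["origin"])); q=np.array(c["K"])@q; return q[:2]/q[2]
E
python3 - <<'E'
from h import *
print(observe())
for n in("scene","top","wrist"):
    im,d,c=look(n,n+"0.png"); print(n,c)
    if n!="wrist":
        W=cloud(d,c); np.save(n+"0.npy",W)
        for t in("planchet","stand","castle","rest","probe","timer","tweezers","dropper_bottle","amber_bottle"):
            for b in finder.boxes_of(n,t)[:3]:
                r=b["rect"]; u,v=int((r[0]+r[2])/2),int((r[1]+r[3])/2)
                print(t,round(b["score"],2),np.round(r),np.round(W[v,u],3))
E
```

```text
pics
{'clock': 0.0, 'joints': array([ 1.01740405,  0.43520859,  0.02494826,  1.57411453, -0.01161352,
        1.13398521, -0.0751018 ]), 'dq': array([-1.03155976e-03, -3.06598950e-05,  7.26457063e-04, -1.78348281e-03,
       -1.66657635e-03, -3.54328777e-04, -5.90147004e-05]), 'joint_efforts': array([-1.03911698e-03, -6.67856526e+01,  9.84514430e-01, -3.14456534e+01,
       -6.05898164e-02,  4.31717397e-02,  2.80018294e-04]), 'position': array([ 0.27204703, -0.56212933,  0.23694686]), 'ee_rot': array([-2.66106156e+00,  1.66846094e+00,  2.18384149e-03]), 'force': array([-0.55746544, -1.04997149, -0.9167455 ]), 'ft_torque': array([0.01082278, 0.04080745, 0.00745685]), 'width': 0.9986056029442035}
scene {'K': array([[416.61503348,   0.        , 318.77571469],
       [  0.        , 416.61503348, 200.82002797],
       [  0.        ,   0.        ,   1.        ]]), 'origin': array([ 0.1320089 , -0.37805773,  0.65213269]), 'attitude': array([-2.1618438 ,  0.91633025, -0.37298358])}
planchet 0.82 [238. 274. 274. 307.] [0.363 0.031 0.012]
planchet 0.73 [302. 226. 322. 249.] [0.527 0.053 0.009]
[... 1103 characters left out ...]
1.] [0.523 0.041 0.007]
planchet 0.5 [363. 210. 385. 224.] [ 0.556 -0.057  0.011]
stand 0.9 [245. 218. 288. 255.] [0.506 0.214 0.026]
castle 0.81 [212. 183. 318. 289.] [0.506 0.219 0.023]
rest 0.61 [367. 244. 401. 281.] [ 0.44  -0.065  0.088]
probe 0.67 [374. 247. 402. 270.] [ 0.447 -0.069  0.134]
timer 0.8 [377. 160. 403. 190.] [ 0.666 -0.103  0.017]
dropper_bottle 0.65 [326. 124. 342. 146.] [0.753 0.047 0.074]
wrist {'K': array([[307.92501411,   0.        , 321.87352979],
       [  0.        , 307.92501411, 202.92998722],
       [  0.        ,   0.        ,   1.        ]]), 'origin': array([ 0.34071495, -0.53003353,  0.38593343]), 'attitude': array([ 2.44859335, -1.53662856, -0.22228946])}
```

```bash
python3 - <<'E'
import cv2
a=cv2.imread("pics/scene0.png")[110:350,160:440]; b=cv2.imread("pics/top0.png")[110:320,190:420]
cv2.imwrite("pics/s0c.png",cv2.resize(a,None,fx=2.5,fy=2.5,interpolation=2)); cv2.imwrite("pics/t0c.png",cv2.resize(b,None,fx=2.8,fy=2.8,interpolation=2))
E
```

```text
(no output)
```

View pics/s0c.png

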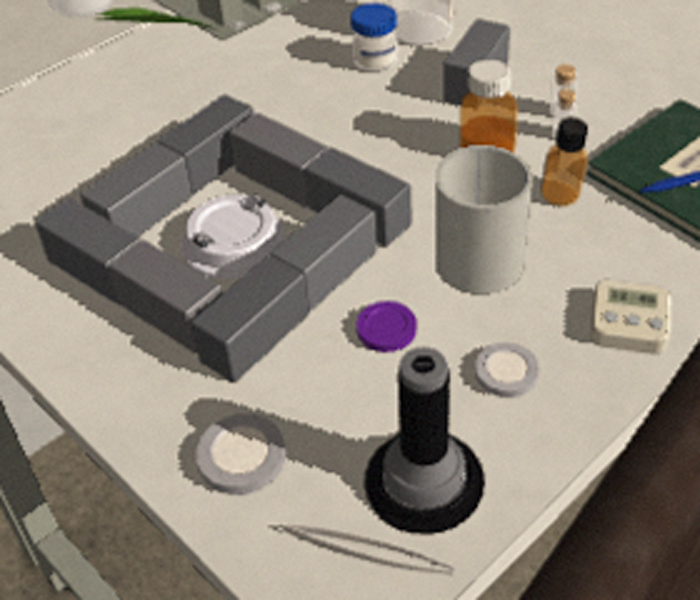

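View pics/t0c.png

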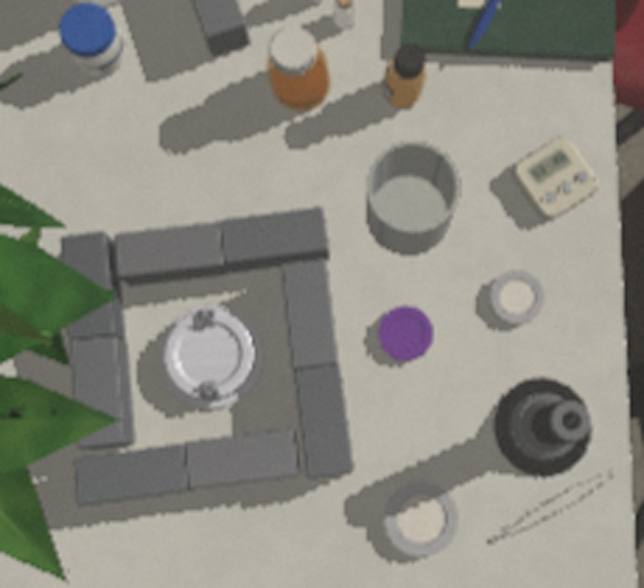

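Candidates in the scene picture are the large silver dish (256,290), the purple dish (314,240) and the small silver dish (364,258). The planchet is the one at (364,258), because it is not purple and is the smaller of the two silver ones. Both enlarged crops show this. The clips on the stand lie roughly along world x. Next I'll measure positions.

```bash
python3 - <<'E'
from h import *
from scipy.optimize import least_squares
def circ(P):
    f=lambda q:np.hypot(P[:,0]-q[0],P[:,1]-q[1])-q[2]
    return least_squares(f,[*P[:,:2].mean(0),.03],loss="soft_l1",f_scale=.002).x
for n in("scene","top"):
    W=np.load(n+"0.npy").reshape(-1,3); W=W[np.isfinite(W).all(1)]
    def sel(x,y,r,z0,z1):
        m=(np.hypot(W[:,0]-x,W[:,1]-y)<r)&(W[:,2]>z0)&(W[:,2]<z1); return W[m]
    def rep(t,P):
        (cx,cy),r=cv2.minEnclosingCircle((P[:,:2]*1000).astype(np.float32)); print(n,t,len(P),"mean",P.mean(0).round(4),"encl",round(cx,1),round(cy,1),round(r,1))
    rep("planchet",sel(.556,-.058,.04,.005,.015))
    rep("big",sel(.365,.031,.05,.006,.02))
    rep("stand top",sel(.506,.21,.055,.018,.028)); rep("clips",sel(.506,.21,.055,.0285,.04))
    rep("probe grip",sel(.435,-.08,.05,.05,.115)); rep("probe cap",sel(.435,-.08,.05,.12,.14)); rep("rest",sel(.435,-.08,.07,.011,.019))
    rep("pot rim",sel(.6,.03,.08,.094,.11)); rep("timer",sel(.665,-.1,.06,.015,.03))
    B=W[(W[:,2]>.045)&(W[:,2]<.055)&(abs(W[:,0]-.5)<.14)&(abs(W[:,1]-.21)<.14)]
    print(n,"castle",cv2.minAreaRect((B[:,:2]*1000).astype(np.float32)),len(B))
    C=sel(.506,.21,.055,.0285,.04); u,s,v=np.linalg.svd(C[:,:2]-C[:,:2].mean(0)); print("clip axis",np.degrees(np.arctan2(v[0,1],v[0,0])))
    print(W[(W[:,1]<-.19)&(W[:,1]>-.3)&(W[:,2]>.02)&(W[:,0]>.2)][:, :].max(0) if ((W[:,1]<-.19)&(W[:,1]>-.3)&(W[:,2]>.02)&(W[:,0]>.2)).any() else "")
E
```

```text
scene planchet 430 mean [ 0.5588 -0.0586  0.0102] encl 559.9 -57.7 25.6
scene big 884 mean [0.3619 0.0303 0.0128] encl 362.7 31.9 33.3
scene stand top 683 mean [0.5042 0.2179 0.0239] encl 504.4 221.0 41.4
scene clips 53 mean [0.5065 0.2202 0.0311] encl 506.3 216.5 39.5
scene probe grip 456 mean [ 0.4334 -0.0877  0.0838] encl 442.3 -79.9 17.4
scene probe cap 340 mean [ 0.4398 -0.082   0.1302] encl 441.8 -80.4 16.8
scene rest 351 mean [ 0.4318 -0.0893  0.0149] encl 425.8 -74.6 54.4
scene pot rim 338 mean [0.6378 0.0395 0.0992] encl 638.4 41.5 41.5
scene timer 682 mean [ 0.6695 -0.0979  0.019 ] encl 670.4 -96.3 39.5
scene castle ((504.85626220703125, 221.10427856445312), (235.7972869873047, 236.8362274169922), 6.520539283752441) 4589
clip axis -175.20864928125013
[ 1.26253811 -0.19006495  0.19360922]
top planchet 291 mean [ 0.5606 -0.0602  0.0105] encl 559.0 -56.5 29.3
top big 559 mean [0.3637 0.0292 0.0133] encl 361.2 29.3 34.7
top stand top 727 mean [0.5061 0.218  0.0239] encl 506.7 218.4 40.0
top clips 64 mean [0.5091 0.2185 0.0307] encl 506.6 218.8 38.5
top probe grip 65 mean [ 0.4419 -0.0677  0.0844] encl 443.4 -74.6 15.6
top probe cap 191 mean [ 0.4433 -0.0795  0.1315] encl 443.8 -81.0 16.8
top rest 159 mean [ 0.4417 -0.0727  0.0155] encl 423.2 -77.6 57.4
top pot rim 207 mean [0.6398 0.0378 0.1005] encl 640.9 38.4 40.3
top timer 525 mean [ 0.6721 -0.0981  0.0191] encl 672.3 -98.9 39.2
top castle ((508.1146545410156, 198.14138793945312), (234.64463806152344, 276.1700134277344), 6.529782295227051) 4743
clip axis -177.28753073850774
[ 1.17680245 -0.19000535  0.19521825]
```

```bash
cat >> h.py <<'E'
def go(p,yaw_deg,s=None):
    "scaled shift/turn from the current pose to TCP p, tool down, jaw axis at yaw"
    s=s or observe(); r0=R.from_rotvec(s["ee_rot"]); y=np.radians(yaw_deg)
    x=np.array([np.cos(y),np.sin(y),0]); z=np.array([0,0,-1.]); T=R.from_matrix(np.stack([x,np.cross(z,x),z],1))
    t=r0.inv().apply(np.array(p)-s["position"])/.12; w=(r0.inv()*T).as_rotvec()/(np.pi/2)
    print("to",p,yaw_deg,"shift",t.round(3),"turn",w.round(3))
def st():
    s=observe(); x=R.from_rotvec(s["ee_rot"]).as_matrix()
    print("t",round(s["clock"],2),"p",s["position"].round(4),"yaw",np.degrees(np.arctan2(x[1,0],x[0,0])).round(1),"z",x[:,2].round(4),"F",np.round(s["force"],1),"w",round(s["width"]*92,1),"q",s["joints"].round(2)); return s
E
python3 - <<'E'
from h import *
W=np.load("top0.npy"); L=W[170:330,150:235].reshape(-1,3); L=L[L[:,2]>.07]; print("leaf",len(L),L.min(0),L.max(0))
P=W.reshape(-1,3); P=P[np.isfinite(P).all(1)]; P=P[(P[:,2]>.16)&(P[:,0]>.2)&(P[:,0]<.8)&(P[:,1]<.35)]; print(len(P),P.min(0),P.max(0))
st(); go([.32,-.40,.33],-39); go([.40,-.34,.30],-39)
E
```

```text
leaf 7435 [0.33462633 0.20801873 0.13926334] [0.59416854 0.36133275 0.57178481]
38621 [ 0.28360298 -0.29212624  0.16001275] [0.69597343 0.34999951 0.78689716]
t 1.05 p [ 0.2723 -0.5626  0.2378] yaw -64.2 z [ 0.e+00 -1.e-04 -1.e+00] F [-1.1 -0.1 -0.1] w 91.7 q [ 1.02  0.43  0.03  1.57 -0.01  1.13 -0.08]
to [0.32, -0.4, 0.33] -39 shift [-1.046 -0.948 -0.769] turn [ 0.   -0.   -0.28]
to [0.4, -0.34, 0.3] -39 shift [-1.206 -1.766 -0.519] turn [ 0.   -0.   -0.28]
```

arm_command([
  {"translation": [-0.2,-0.2,-0.4],"turn": [0,0,-0.05],"hand": 1},
  {"translation": [-0.5,-0.5,-0.6],"turn": [0,0,-0.15],"hand": 1},
  {"translation": [-0.8,-0.8,-0.6],"turn": [0,0,-0.28],"hand": 1},
  {"translation": [-1,-1,-0.6],"turn": [0,0,-0.28],"hand": 1},
  {"translation": [-1,-1,-0.6],"turn": [0,0,-0.28],"hand": 1},
])

```text
clock: 1.68
position: [0.3294, -0.3998, 0.3103]
ee_rot: [-2.964, 1.041, -0.002]
force: [-0.8, 0.1, 0.4]
width: 0.997
```

```bash
python3 - <<'E'
from h import *
W=np.load("top0.npy").reshape(-1,3); W=W[np.isfinite(W).all(1)]; W=W[(W[:,2]>.07)&(W[:,0]>.25)&(W[:,0]<.75)&(W[:,1]>.1)&(W[:,1]<.5)]
for a in np.arange(.1,.5,.03):
    Q=W[(W[:,1]>=a)&(W[:,1]<a+.03)]
    if len(Q): print(a.round(2),len(Q),"x",Q[:,0].min().round(3),Q[:,0].max().round(3),"z",np.percentile(Q[:,2],[0,5,50,100]).round(3))
st(); go([.46,-.2,.3],-39); go([.56,-.058,.2],-39)
E
```

```text
0.13 14 x 0.748 0.75 z [0.077 0.078 0.084 0.098]
0.19 1905 x 0.428 0.581 z [0.407 0.653 0.739 0.765]
0.22 5856 x 0.412 0.571 z [0.403 0.42  0.752 0.786]
0.25 5266 x 0.335 0.653 z [0.246 0.418 0.548 0.787]
0.28 8649 x 0.303 0.667 z [0.25  0.276 0.578 0.717]
0.31 9884 x 0.309 0.672 z [0.142 0.341 0.608 0.705]
0.34 5218 x 0.325 0.643 z [0.139 0.5   0.609 0.653]
0.37 5314 x 0.261 0.744 z [0.337 0.463 0.486 0.634]
0.4 5161 x 0.267 0.75 z [0.221 0.335 0.483 0.597]
0.43 4097 x 0.267 0.72 z [0.204 0.481 0.483 0.59 ]
0.46 1531 x 0.294 0.722 z [0.48  0.482 0.483 0.509]
0.49 231 x 0.474 0.72 z [0.48  0.481 0.483 0.512]
t 1.68 p [ 0.3294 -0.3998  0.3103] yaw -38.7 z [ 1.e-03  1.e-04 -1.e+00] F [-0.8  0.1  0.4] w 91.7 q [ 0.88  0.21 -0.13  1.71  0.03  1.22  0.07]
to [0.46, -0.2, 0.3] -39 shift [-0.193 -1.98   0.087] turn [-0.    -0.     0.003]
to [0.56, -0.058, 0.2] -39 shift [-0.283 -3.424  0.921] turn [-0.    -0.     0.003]
```

arm_command([
  {"translation": [-0.05,-0.5,0],"turn": [0,0,0],"hand": 1},
  {"translation": [-0.1,-1,0],"turn": [0,0,0],"hand": 1},
  {"translation": [-0.1,-1,0],"turn": [0,0,0],"hand": 1},
])

```text
clock: 2.05
position: [0.3968, -0.2981, 0.31]
ee_rot: [-2.964, 1.038, -0.002]
force: [-0.8, -0.7, 0.0]
width: 1.005
```

View pics/scene0.png

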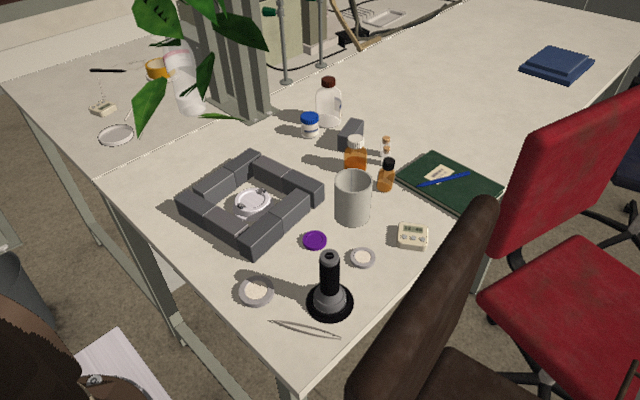

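View pics/top0.png

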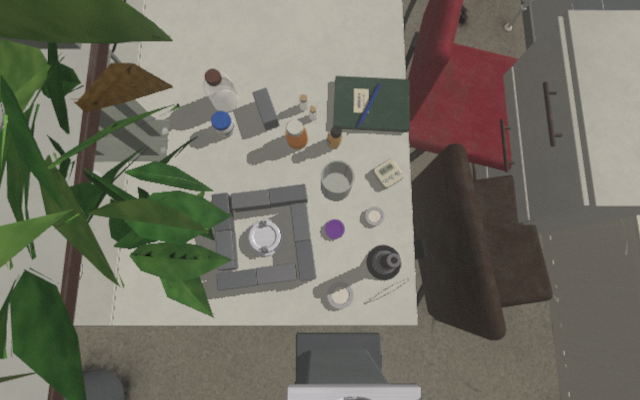

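arm_command([
  {"translation": [-0.05,-0.5,0],"turn": [0,0,0],"hand": 1},
  {"translation": [-0.1,-1,0.2],"turn": [0,0,0],"hand": 1},
  {"translation": [-0.1,-1,0.2],"turn": [0,0,0],"hand": 1},
])

```text
clock: 2.42
position: [0.4615, -0.1976, 0.2843]
ee_rot: [-2.963, 1.04, 0.003]
force: [-0.7, -0.2, 0.7]
width: 1.0
```

arm_command([
  {"translation": [-0.03,-0.5,0.2],"turn": [0,0,0],"hand": 1},
  {"translation": [-0.06,-1,0.6],"turn": [0,0,0],"hand": 1},
  {"translation": [-0.06,-1,0.7],"turn": [0,0,0],"hand": 1},
  {"translation": [-0.06,-1,0.7],"turn": [0,0,0],"hand": 1},
])

```text
clock: 2.92
position: [0.5294, -0.1039, 0.2001]
ee_rot: [2.96, -1.048, -0.005]
force: [0.1, -1.1, 0.1]
width: 1.0
```

```bash
python3 - <<'E'
from h import *
st(); im,d,c=look("wrist","w1.png"); W=cloud(d,c); np.save("w1.npy",W)
for b in finder.boxes_of("wrist","planchet"):
    r=b["rect"]; u,v=int((r[0]+r[2])/2),int((r[1]+r[3])/2); print(round(b["score"],2),np.round(r),W[v,u].round(4))
P=W.reshape(-1,3); P=P[np.isfinite(P).all(1)]; P=P[(np.hypot(P[:,0]-.56,P[:,1]+.058)<.04)&(P[:,2]>.005)&(P[:,2]<.015)]
print(len(P),P.mean(0),cv2.minEnclosingCircle((P[:,:2]*1000).astype(np.float32)))
go([.56,-.058,.12],-39)
E
```

```text
t 2.92 p [ 0.5294 -0.1039  0.2001] yaw -39.0 z [-0.0037 -0.     -1.    ] F [ 0.1 -1.1  0.1] w 92.0 q [ 0.35  0.36 -0.34  1.81  0.14  1.   -0.72]
0.74 [101. 151. 164. 210.] [0.3664 0.0318 0.0126]
0.67 [295. 106. 341. 155.] [ 0.5617 -0.0567  0.0107]
0.6 [206.  46. 258. 100.] [0.5286 0.0429 0.0101]
1717 [ 0.55987439 -0.05860299  0.01072562] ((559.65185546875, -58.8919792175293), 24.898483276367188)
to [0.56, -0.058, 0.12] -39 shift [-0.055 -0.463  0.685] turn [ 0.001 -0.    -0.001]
```

View pics/w1.png

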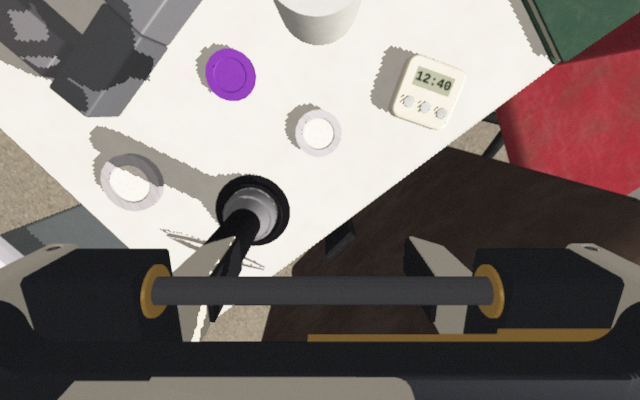

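arm_command([
  {"translation": [-0.045,-0.44,0.2],"turn": [0,0,0],"hand": 1},
  {"translation": [-0.05,-0.455,0.6],"turn": [0,0,0],"hand": 1},
  {"translation": [-0.05,-0.455,0.8],"turn": [0,0,0],"hand": 1},
  {"translation": [-0.05,-0.455,0.8],"turn": [0,0,0],"hand": 1},
])

```text
clock: 3.52
position: [0.5591, -0.0587, 0.1054]
ee_rot: [2.959, -1.051, -0.002]
force: [-0.1, -0.1, -0.0]
width: 1.001
```

```bash
python3 - <<'E'
from h import *
st(); im,d,c=look("wrist","w2.png"); W=cloud(d,c)
P=W.reshape(-1,3); P=P[np.isfinite(P).all(1)]; P=P[(np.hypot(P[:,0]-.56,P[:,1]+.058)<.035)&(P[:,2]>.005)&(P[:,2]<.015)]
print(len(P),P.mean(0),cv2.minEnclosingCircle((P[:,:2]*1000).astype(np.float32)))
go([.5597,-.0588,.016],-39)
E
```

```text
t 3.52 p [ 0.5591 -0.0587  0.1054] yaw -39.1 z [-0.0018 -0.001  -1.    ] F [-0.1 -0.1 -0. ] w 92.1 q [ 0.24  0.5  -0.32  1.85  0.21  0.82 -0.87]
2766 [ 0.56011458 -0.05831604  0.01060658] ((559.6751708984375, -59.13420486450195), 25.137161254882812)
to [0.5597, -0.0588, 0.016] -39 shift [-0.001  0.005  0.756] turn [ 0.    -0.001 -0.001]
```

View pics/w2.png

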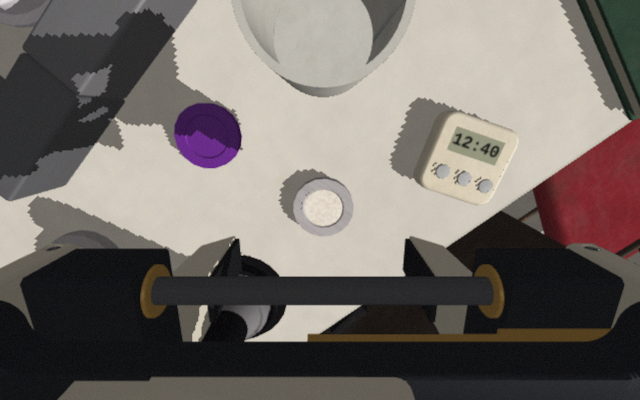

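The planchet is centred at (323,207) with a measured radius of 25 mm, which matches. I'll narrow the jaws so the fingers stay clear of the timer, then go down.

arm_command([
  {"translation": [0,0.005,0.1],"turn": [0,0,0],"hand": 0.72},
  {"translation": [0,0.005,0.3],"turn": [0,0,0],"hand": 0.72},
  {"translation": [0,0.005,0.5],"turn": [0,0,0],"hand": 0.72},
  {"translation": [0,0.005,0.65],"turn": [0,0,0],"hand": 0.72},
  {"translation": [0,0.005,0.75],"turn": [0,0,0],"hand": 0.72},
  {"translation": [0,0.005,0.75],"turn": [0,0,0],"hand": 0.72},
  {"translation": [0,0.005,0.75],"turn": [0,0,0],"hand": 0.72},
])

```text
clock: 4.45
position: [0.5601, -0.057, 0.0163]
ee_rot: [-2.961, 1.048, -0.002]
force: [0.6, -0.3, 0.6]
width: 0.72
```

```bash
python3 - <<'E'
from h import *
st(); look("wrist","w3.png")
go([.5597,-.0588,.016],-39)
E
```

```text
t 4.45 p [ 0.5601 -0.057   0.0163] yaw -39.0 z [ 1.1e-03 -1.0e-04 -1.0e+00] F [ 0.6 -0.3  0.6] w 66.2 q [ 0.2   0.63 -0.28  1.92  0.28  0.63 -0.93]
to [0.5597, -0.0588, 0.016] -39 shift [0.007 0.014 0.004] turn [-0.    -0.001  0.   ]
```

View pics/w3.png

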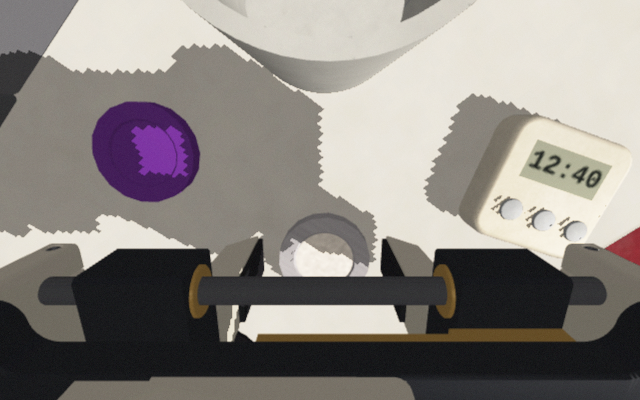

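arm_command([
  {"translation": [0,0.012,0],"turn": [0,0,0],"hand": 0.72},
  {"translation": [0,0.012,0],"turn": [0,0,0],"hand": 0.4},
  {"translation": [0,0.012,0],"turn": [0,0,0],"hand": 0.4},
  {"translation": [0,0.012,0],"turn": [0,0,0],"hand": 0.4},
  {"translation": [0,0.012,0],"turn": [0,0,0],"hand": 0.4},
  {"translation": [0,0.012,0],"turn": [0,0,0],"hand": 0.4},
  {"translation": [0,0.012,-0.2],"turn": [0,0,0],"hand": 0.4},
  {"translation": [0,0.012,-0.5],"turn": [0,0,0],"hand": 0.4},
  {"translation": [0,0.012,-0.9],"turn": [0,0,0],"hand": 0.4},
  {"translation": [0,0.012,-0.9],"turn": [0,0,0],"hand": 0.4},
], squeeze=40)

```text
clock: 5.75
position: [0.5608, -0.0579, 0.127]
ee_rot: [-2.96, 1.047, -0.009]
force: [0.7, 0.5, -2.1]
width: 0.524
```

```bash
python3 - <<'E'
from h import *
st(); im,d,c=look("wrist","w4.png"); W=cloud(d,c)
for z in(.13,.2): go([.506,.219,z],-86)
go([.506,.1,.13],-86)
E
```

```text
t 5.75 p [ 0.5608 -0.0579  0.127 ] yaw -39.0 z [ 6.2e-03 -2.0e-04 -1.0e+00] F [ 0.7  0.5 -2.1] w 48.2 q [ 0.25  0.48 -0.33  1.84  0.2   0.85 -0.86]
to [0.506, 0.219, 0.13] -86 shift [-1.799 -1.515 -0.044] turn [-0.002 -0.001  0.522]
to [0.506, 0.219, 0.2] -86 shift [-1.798 -1.516 -0.627] turn [-0.002 -0.001  0.522]
to [0.506, 0.1, 0.13] -86 shift [-1.175 -0.744 -0.044] turn [-0.002 -0.001  0.522]
```

View pics/w4.png

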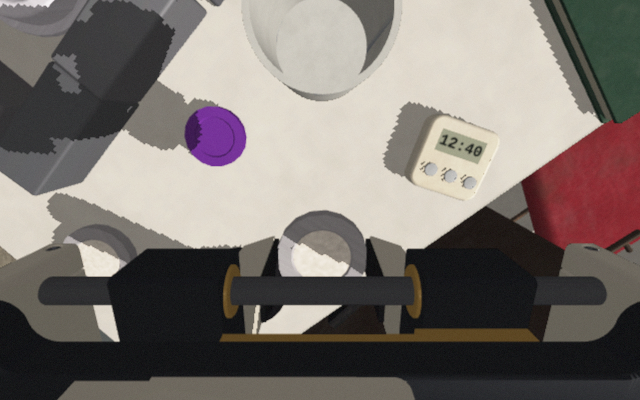

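arm_command([
  {"translation": [-0.3,-0.25,-0.15],"turn": [0,0,0.1],"hand": 0.4},
  {"translation": [-0.6,-0.5,-0.2],"turn": [0,0,0.22],"hand": 0.4},
  {"translation": [-0.9,-0.75,-0.2],"turn": [0,0,0.33],"hand": 0.4},
  {"translation": [-1,-0.84,-0.2],"turn": [0,0,0.44],"hand": 0.4},
  {"translation": [-1,-0.84,-0.2],"turn": [0,0,0.522],"hand": 0.4},
  {"translation": [-1,-0.84,-0.2],"turn": [0,0,0.522],"hand": 0.4},
])

```text
clock: 6.55
position: [0.5277, 0.0956, 0.1462]
ee_rot: [2.298, -2.138, -0.002]
force: [0.5, -0.7, -1.0]
width: 0.525
```

```bash
python3 - <<'E'
from h import *
st(); im,d,c=look("wrist","w5.png"); W=cloud(d,c); np.save("w5.npy",W)
P=W.reshape(-1,3); P=P[np.isfinite(P).all(1)]; P=P[np.hypot(P[:,0]-.506,P[:,1]-.219)<.055]
for t,a,b in(("top",.02,.0275),("clip",.0285,.04)):
    Q=P[(P[:,2]>a)&(P[:,2]<b)]; print(t,len(Q),Q.mean(0).round(4),cv2.minEnclosingCircle((Q[:,:2]*1000).astype(np.float32)))
u,s,v=np.linalg.svd(Q[:,:2]-Q[:,:2].mean(0)); print(np.degrees(np.arctan2(v[0,1],v[0,0])))
go([.506,.219,.13],-86)
E
```

```text
t 6.55 p [0.5277 0.0956 0.1462] yaw -85.9 z [-0.0024 -0.0011 -1.    ] F [ 0.5 -0.7 -1. ] w 48.3 q [-0.15  0.4  -0.17  1.89  0.09  0.86 -1.86]
top 5178 [0.5078 0.2189 0.0244] ((506.13848876953125, 219.4983673095703), 40.19534683227539)
clip 329 [0.517  0.22   0.0315] ((508.71771240234375, 218.41064453125), 36.179744720458984)
-175.6028546884337
to [0.506, 0.219, 0.13] -86 shift [-1.041  0.106  0.136] turn [ 0.001 -0.001  0.002]
```

View pics/w5.png

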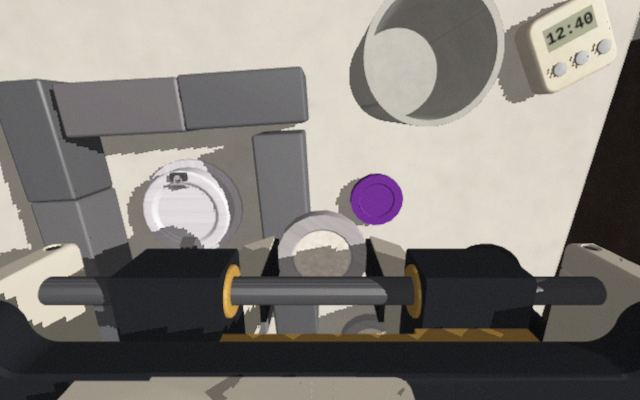

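```bash
python3 - <<'E'
from h import *
from scipy.optimize import least_squares
W=np.load("w5.npy"); V=W.reshape(-1,3); V=V[np.isfinite(V).all(1)]
T=np.array([.5277,.0956]); y=np.radians(-85.9); ex=np.array([np.cos(y),np.sin(y)]); ey=np.array([np.sin(y),-np.cos(y)])
Q=V[(V[:,2]>.132)&(V[:,2]<.15)]; L=np.c_[(Q[:,:2]-T)@ex,(Q[:,:2]-T)@ey,Q[:,2]]; L=L[(abs(L[:,0])<.0235)&(abs(L[:,1])<.04)]
print(len(L),L.min(0),L.max(0),np.percentile(L[:,2],[5,50,95]))
# far edge (-y) profile per x column
for a in np.arange(-.022,.022,.004):
    q=L[(L[:,0]>=a)&(L[:,0]<a+.004)]
    if len(q): 
        x=a+.002; e=q[:,1].min(); print(round(x*1000),"edge y",round(e*1000,1),"centre y",round((e+np.sqrt(.025**2-x*x))*1000,1))
P=V[np.hypot(V[:,0]-.506,V[:,1]-.219)<.055]; C=P[(P[:,2]>.0285)&(P[:,2]<.04)]
A=C[C[:,0]>.506].mean(0);B=C[C[:,0]<.506].mean(0); print("clips",A,B,np.degrees(np.arctan2(*(A-B)[1::-1])),(A+B)/2)
B=V[(V[:,2]>.045)&(V[:,2]<.055)&(V[:,0]>.38)&(V[:,0]<.64)&(V[:,1]>.1)&(V[:,1]<.35)]; print(cv2.minAreaRect((B[:,:2]*1000).astype(np.float32)))
E
```

```text
4923 [-0.02349023 -0.02504879  0.13241792] [0.02349417 0.01227947 0.14717455] [0.13881875 0.14091641 0.14213662]
-20 edge y -16.2 centre y -1.2
-16 edge y -20.4 centre y -1.2
-12 edge y -22.2 centre y -0.3
-8 edge y -24.0 centre y -0.3
-4 edge y -24.7 centre y -0.0
0 edge y -25.0 centre y -0.0
4 edge y -24.9 centre y -0.3
8 edge y -23.9 centre y -0.2
12 edge y -22.9 centre y -1.0
16 edge y -20.4 centre y -1.2
20 edge y -17.3 centre y -2.3
clips [0.53860792 0.22170258 0.0315716 ] [0.4778158  0.21703075 0.03139096] 4.39449551675997 [0.50821186 0.21936666 0.03148128]
((505.425537109375, 220.16297912597656), (234.19033813476562, 234.61123657226562), 6.549875259399414)
```

arm_command([
  {"translation": [-0.35,0.04,0],"turn": [0,0,0],"hand": 0.4},
  {"translation": [-0.7,0.08,0],"turn": [0,0,0],"hand": 0.4},
  {"translation": [-1,0.106,0.1],"turn": [0,0,0],"hand": 0.4},
  {"translation": [-1,0.106,0.3],"turn": [0,0,0],"hand": 0.4},
  {"translation": [-1,0.106,0.4],"turn": [0,0,0],"hand": 0.4},
  {"translation": [-1,0.106,0.4],"turn": [0,0,0],"hand": 0.4},
])

```text
clock: 7.35
position: [0.5071, 0.2131, 0.0987]
ee_rot: [2.296, -2.14, -0.001]
force: [0.0, -0.2, -0.2]
width: 0.523
```

```bash
python3 - <<'E'
from h import *
st(); im,d,c=look("wrist","w6.png"); V=cloud(d,c).reshape(-1,3); V=V[np.isfinite(V).all(1)]
P=V[np.hypot(V[:,0]-.506,V[:,1]-.219)<.055]
for t,a,b in(("top",.018,.0275),("clip",.0285,.04)):
    Q=P[(P[:,2]>a)&(P[:,2]<b)]; 
    if len(Q)>5: print(t,len(Q),Q.mean(0).round(4),cv2.minEnclosingCircle((Q[:,:2]*1000).astype(np.float32)))
go([.5062,.2193,.055],-85.6)
E
```

```text
t 7.35 p [0.5071 0.2131 0.0987] yaw -86.0 z [-0.0021 -0.0015 -1.    ] F [ 0.  -0.2 -0.2] w 48.1 q [-0.36  0.48 -0.19  1.9   0.12  0.77 -2.11]
top 4374 [0.5199 0.223  0.0245] ((505.7380065917969, 219.7127685546875), 39.986087799072266)
clip 286 [0.5384 0.2222 0.0315] ((537.7080078125, 222.42420959472656), 8.764593124389648)
to [0.5062, 0.2193, 0.055] -85.6 shift [-0.05   0.009  0.371] turn [ 0.001 -0.    -0.004]
```

View pics/w6.png

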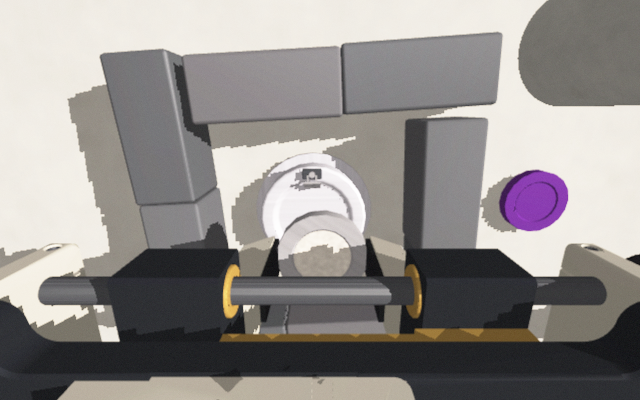

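arm_command([
  {"translation": [-0.052,0.009,0.05],"turn": [0,0,-0.003],"hand": 0.4},
  {"translation": [-0.052,0.009,0.2],"turn": [0,0,-0.003],"hand": 0.4},
  {"translation": [-0.052,0.009,0.34],"turn": [0,0,-0.003],"hand": 0.4},
  {"translation": [-0.052,0.009,0.36],"turn": [0,0,-0.003],"hand": 0.4},
  {"translation": [-0.052,0.009,0.36],"turn": [0,0,-0.003],"hand": 0.4},
])

```text
clock: 8.02
position: [0.5061, 0.2207, 0.0566]
ee_rot: [2.303, -2.136, -0.0]
force: [0.5, 1.8, -1.8]
width: 0.52
```

```bash
python3 - <<'E'
from h import *
st(); im,d,c=look("wrist","w7.png"); V=cloud(d,c).reshape(-1,3); V=V[np.isfinite(V).all(1)]
P=V[np.hypot(V[:,0]-.506,V[:,1]-.219)<.055]
for t,a,b in(("top",.018,.0275),("clip",.0285,.035)):
    Q=P[(P[:,2]>a)&(P[:,2]<b)]; 
    if len(Q)>5: print(t,len(Q),Q.mean(0).round(4),cv2.minEnclosingCircle((Q[:,:2]*1000).astype(np.float32)))
go([.5062,.2193,.038],-85.6); look("scene","s7.png"); c=eyes.calibration("scene"); print(proj([.506,.219,.03],c))
im=cv2.imread("pics/s7.png"); cv2.imwrite("pics/s7c.png",cv2.resize(im[140:270,165:335],None,fx=4,fy=4))
E
```

```text
t 8.03 p [0.5061 0.2207 0.0566] yaw -85.7 z [-1.e-04 -1.e-04 -1.e+00] F [ 0.5  1.8 -1.8] w 47.8 q [-0.38  0.54 -0.18  1.93  0.15  0.68 -2.14]
top 4079 [0.5264 0.2207 0.0249] ((507.1871032714844, 219.82470703125), 39.4868278503418)
clip 425 [0.5385 0.2222 0.0315] ((537.8092041015625, 222.1094207763672), 8.926667213439941)
to [0.5062, 0.2193, 0.038] -85.6 shift [0.012 0.002 0.157] turn [-0.     0.    -0.001]
[251.6153793  197.56420233]
```

View pics/w7.png

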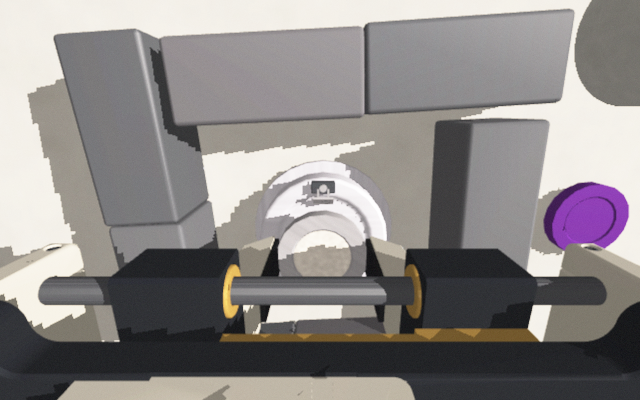

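View pics/s7c.png

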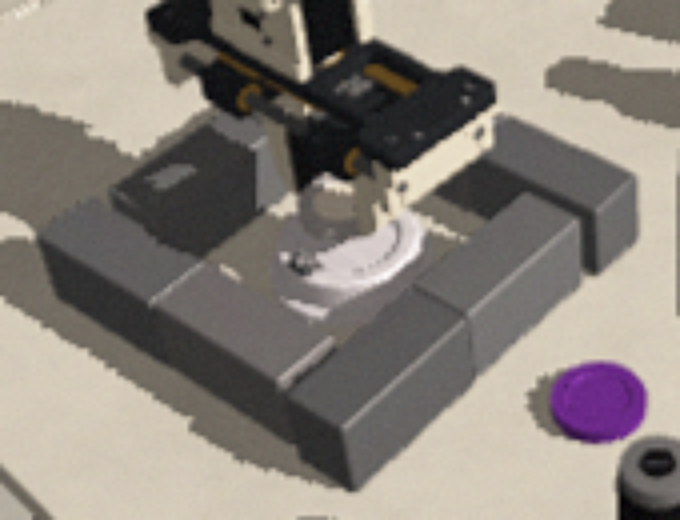

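arm_command([
  {"translation": [0.007,0.002,0.04],"turn": [0,0,0],"hand": 0.4},
  {"translation": [0.007,0.002,0.08],"turn": [0,0,0],"hand": 0.4},
  {"translation": [0.007,0.002,0.11],"turn": [0,0,0],"hand": 0.4},
  {"translation": [0.007,0.002,0.11],"turn": [0,0,0],"hand": 0.4},
], squeeze=45)

```text
clock: 8.62
position: [0.5056, 0.2197, 0.0429]
ee_rot: [2.303, -2.136, -0.0]
force: [-0.1, 0.0, -0.8]
width: 0.518
```

arm_command([
  {"translation": [0,0,0.015],"turn": [0,0,0],"hand": 0.4},
  {"translation": [0,0,0.02],"turn": [0,0,0],"hand": 0.4},
  {"translation": [0,0,0.02],"turn": [0,0,0],"hand": 0.4},
])

```text
clock: 9.0
position: [0.5058, 0.2198, 0.041]
ee_rot: [2.303, -2.136, -0.0]
force: [-1.0, 0.2, 0.7]
width: 0.521
```

arm_command([
  {"translation": [0,0,0.01],"turn": [0,0,0],"hand": 0.4},
  {"translation": [0,0,0.015],"turn": [0,0,0],"hand": 0.4},
  {"translation": [0,0,0.015],"turn": [0,0,0],"hand": 0.4},
])

```text
clock: 9.38
position: [0.506, 0.2198, 0.0392]
ee_rot: [-2.303, 2.136, -0.0]
force: [-2.1, 0.4, 3.8]
width: 0.522
```

arm_command([
  {"translation": [0,0,0.008],"turn": [0,0,0],"hand": 0.4},
  {"translation": [0,0,0.01],"turn": [0,0,0],"hand": 0.4},
  {"translation": [0,0,0.01],"turn": [0,0,0],"hand": 0.4},
])

```text
clock: 9.75
position: [0.5058, 0.2198, 0.0379]
ee_rot: [2.304, -2.136, -0.0]
force: [-1.2, -0.4, 3.2]
width: 0.525
```

arm_command([
  {"translation": [0,0,0.006],"turn": [0,0,0],"hand": 0.4},
  {"translation": [0,0,0.008],"turn": [0,0,0],"hand": 0.4},
  {"translation": [0,0,0.008],"turn": [0,0,0],"hand": 0.4},
])

```text
clock: 10.12
position: [0.5058, 0.2198, 0.0377]
ee_rot: [-2.303, 2.136, -0.0]
force: [-5.4, -1.9, 14.2]
width: 0.524
```

```bash
python3 - <<'E'
from h import *
s=st(); im,d,c=look("wrist","w8.png"); V=cloud(d,c).reshape(-1,3); V=V[np.isfinite(V).all(1)]
r=np.hypot(V[:,0]-.5062,V[:,1]-.2193); 
Q=V[(r<.024)&(V[:,2]>.022)&(V[:,2]<.045)]; print("planchet pts z",np.percentile(Q[:,2],[5,25,50,75,95]).round(4))
Q=V[(r>.03)&(r<.039)&(V[:,2]>.022)&(V[:,2]<.028)]; print("stand rim z",np.median(Q[:,2]).round(4))
E
```

```text
t 10.12 p [0.5058 0.2198 0.0377] yaw -85.7 z [ 2.e-04 -1.e-04 -1.e+00] F [-5.4 -1.9 14.2] w 48.2 q [-0.38  0.57 -0.17  1.94  0.16  0.64 -2.15]
planchet pts z [0.0315 0.0322 0.0327 0.0332 0.0339]
stand rim z 0.026
```

View pics/w8.png

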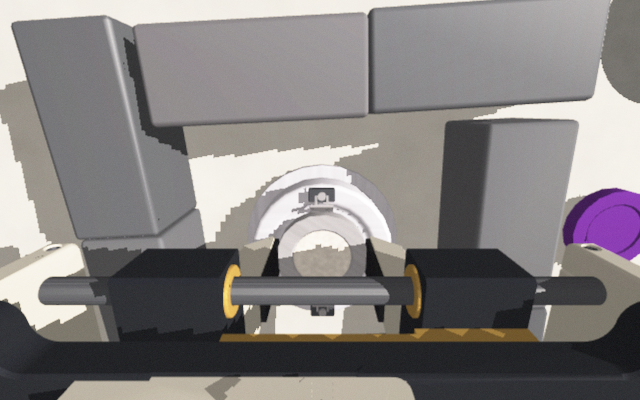

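arm_command([
  {"translation": [0,0,-0.008],"turn": [0,0,0],"hand": 0.4},
  {"translation": [0,0,-0.008],"turn": [0,0,0],"hand": 0.64},
  {"translation": [0,0,-0.008],"turn": [0,0,0],"hand": 0.64},
  {"translation": [0,0,-0.008],"turn": [0,0,0],"hand": 0.64},
  {"translation": [0,0,-0.05],"turn": [0,0,0],"hand": 0.64},
  {"translation": [0,0,-0.2],"turn": [0,0,0],"hand": 0.64},
  {"translation": [0,0,-0.5],"turn": [0,0,0],"hand": 0.7},
  {"translation": [0,0,-0.9],"turn": [0,0,0],"hand": 0.8},
  {"translation": [0,0,-0.9],"turn": [0,0,0],"hand": 0.8},
])

```text
clock: 11.3
position: [0.5081, 0.221, 0.1489]
ee_rot: [-2.298, 2.132, -0.004]
force: [-0.1, -0.2, -0.7]
width: 0.797
```

```bash
python3 - <<'E'
from h import *
s=st(); im,d,c=look("wrist","w9.png"); V=cloud(d,c).reshape(-1,3); V=V[np.isfinite(V).all(1)]
r=np.hypot(V[:,0]-.506,V[:,1]-.2195); 
Q=V[(r<.024)&(V[:,2]>.022)&(V[:,2]<.045)]; print(len(Q),"z",np.percentile(Q[:,2],[5,50,95]).round(4))
Q=V[(r<.028)&(V[:,2]>.0305)&(V[:,2]<.045)]
A=np.c_[Q[:,:2]-[.506,.2195],np.ones(len(Q))]; k=np.linalg.lstsq(A,Q[:,2],rcond=None)[0]; print("tilt deg",np.degrees(k[:2]),k[2]);print(cv2.minEnclosingCircle((Q[:,:2]*1000).astype(np.float32)))
Q=V[(r>.03)&(r<.039)&(V[:,2]>.022)&(V[:,2]<.028)]; print("rim z",np.median(Q[:,2]).round(4))
go([.443,-.08,.2],-39); go([.48,.05,.2],-39)
cv2.imwrite("pics/w9c.png",cv2.resize(im[130:290,220:430],None,fx=3,fy=3))
E
```

```text
t 11.3 p [0.5081 0.221  0.1489] yaw -85.7 z [ 0.0065  0.0033 -1.    ] F [-0.1 -0.2 -0.7] w 73.3 q [-0.36  0.42 -0.2   1.85  0.11  0.88 -2.11]
2162 z [0.0314 0.0327 0.0339]
tilt deg [-0.00559767 -0.03084983] 0.032716432604263594
((506.04193115234375, 220.0625457763672), 27.875734329223633)
rim z 0.026
to [0.443, -0.08, 0.2] -39 shift [ 2.455  0.717 -0.449] turn [-0.003 -0.    -0.519]
to [0.48, 0.05, 0.2] -39 shift [ 1.398  0.329 -0.446] turn [-0.003 -0.    -0.519]
```

View pics/w9c.png

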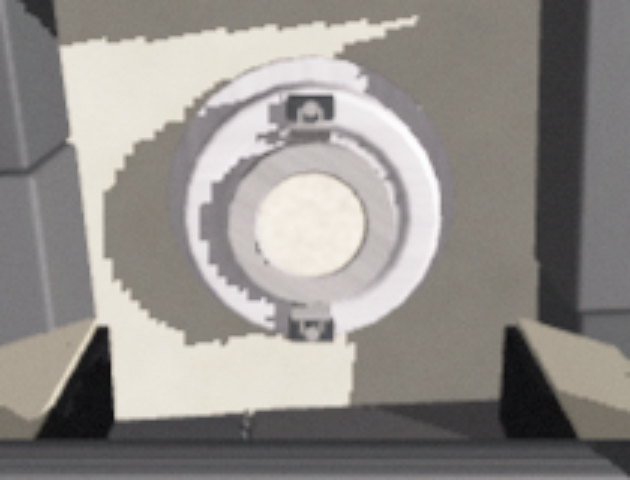

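arm_command([
  {"translation": [0.1,0.05,-0.3],"turn": [0,0,-0.1],"hand": 0.8},
  {"translation": [0.4,0.15,-0.45],"turn": [0,0,-0.2],"hand": 0.8},
  {"translation": [0.8,0.25,-0.45],"turn": [0,0,-0.3],"hand": 0.8},
  {"translation": [1,0.3,-0.45],"turn": [0,0,-0.4],"hand": 0.8},
  {"translation": [1,0.3,-0.45],"turn": [0,0,-0.5],"hand": 0.8},
  {"translation": [1,0.3,-0.45],"turn": [0,0,-0.6],"hand": 0.8},
  {"translation": [1,0.3,-0.45],"turn": [0,0,-0.72],"hand": 0.8},
  {"translation": [1,0.3,-0.45],"turn": [0,0,-0.84],"hand": 0.8},
  {"translation": [1,0.3,-0.45],"turn": [0,0,-0.84],"hand": 0.8},
])

```text
clock: 12.48
position: [0.4784, 0.0971, 0.1979]
ee_rot: [3.129, -0.278, -0.003]
force: [0.5, -0.2, -0.5]
width: 0.804
```

```bash
python3 - <<'E'
from h import *
s=st(); go([.443,-.08,.2],-10); go([.46,0,.2],-10)
E
```

```text
t 12.47 p [0.4784 0.0971 0.1979] yaw -10.2 z [-1.9e-03 -2.0e-04 -1.0e+00] F [ 0.5 -0.2 -0.5] w 74.0 q [ 0.06  0.3  -0.45  1.92  0.16  0.96 -0.65]
to [0.443, -0.08, 0.2] -10 shift [-0.03   1.505 -0.016] turn [ 0.     0.001 -0.002]
to [0.46, 0, 0.2] -10 shift [-0.008  0.823 -0.017] turn [ 0.     0.001 -0.002]
```

arm_command([
  {"translation": [-0.01,0.4,-0.02],"turn": [0,0,0],"hand": 0.8},
  {"translation": [-0.02,0.8,-0.02],"turn": [0,0,0],"hand": 0.8},
  {"translation": [-0.02,0.9,-0.02],"turn": [0,0,0],"hand": 0.8},
  {"translation": [-0.02,0.9,-0.02],"turn": [0,0,0],"hand": 0.8},
])

```text
clock: 12.98
position: [0.4576, -0.0089, 0.2011]
ee_rot: [-3.129, 0.283, 0.001]
force: [0.1, 1.0, -0.0]
width: 0.801
```

arm_command([
  {"translation": [-0.01,0.3,0],"turn": [0,0,0],"hand": 0.8},
  {"translation": [-0.01,0.605,0],"turn": [0,0,0],"hand": 0.8},
  {"translation": [-0.01,0.605,0],"turn": [0,0,0],"hand": 0.8},
  {"translation": [-0.01,0.605,0],"turn": [0,0,0],"hand": 0.8},
])

```text
clock: 13.48
position: [0.4443, -0.0781, 0.2013]
ee_rot: [-3.129, 0.275, -0.0]
force: [0.1, -0.1, 0.1]
width: 0.801
```

```bash
python3 - <<'E'
from h import *
s=st(); im,d,c=look("wrist","w10.png"); V=cloud(d,c).reshape(-1,3); V=V[np.isfinite(V).all(1)]
r=np.hypot(V[:,0]-.443,V[:,1]+.08)
for a,b in((.125,.14),(.05,.12),(.012,.019)):
    Q=V[(r<.05)&(V[:,2]>a)&(V[:,2]<b)]
    if len(Q)>5: print(a,len(Q),Q.mean(0).round(4),cv2.minEnclosingCircle((Q[:,:2]*1000).astype(np.float32)))
go([.4427,-.0806,.11],-10)
E
```

```text
t 13.47 p [ 0.4443 -0.0781  0.2013] yaw -10.0 z [ 3.e-04  8.e-04 -1.e+00] F [ 0.1 -0.1  0.1] w 73.7 q [ 0.38  0.22 -0.38  2.    0.1   0.93 -0.23]
0.125 1376 [ 0.4422 -0.0787  0.1327] ((441.86798095703125, -79.63179779052734), 16.159717559814453)
0.05 632 [ 0.4446 -0.0663  0.0893] ((442.052978515625, -77.21514892578125), 16.906875610351562)
0.012 670 [ 0.4442 -0.0687  0.0156] ((441.8318786621094, -79.79145050048828), 36.85149383544922)
to [0.4427, -0.0806, 0.11] -10 shift [-0.01   0.025  0.761] turn [-0.001 -0.     0.   ]
```

View pics/w10.png

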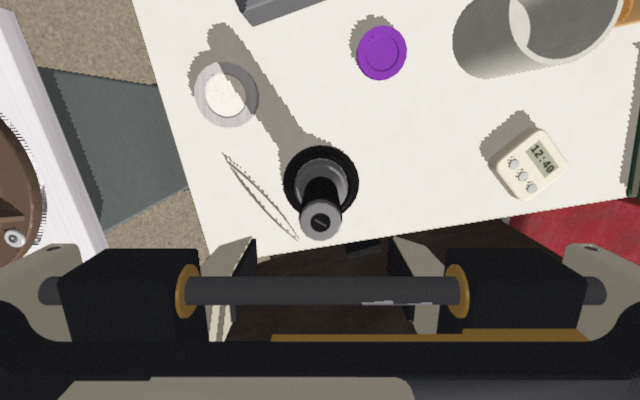

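arm_command([
  {"translation": [-0.017,0.017,0.1],"turn": [0,0,0],"hand": 0.8},
  {"translation": [-0.017,0.017,0.4],"turn": [0,0,0],"hand": 0.8},
  {"translation": [-0.017,0.017,0.7],"turn": [0,0,0],"hand": 0.7},
  {"translation": [-0.017,0.017,0.9],"turn": [0,0,0],"hand": 0.6},
  {"translation": [-0.017,0.017,0.92],"turn": [0,0,0],"hand": 0.6},
  {"translation": [-0.017,0.017,0.92],"turn": [0,0,0],"hand": 0.6},
])

```text
clock: 14.28
position: [0.4417, -0.081, 0.0912]
ee_rot: [-3.129, 0.275, -0.0]
force: [-0.1, -0.4, 0.6]
width: 0.602
```

```bash
python3 - <<'E'
from h import *
s=st(); im,d,c=look("wrist","w11.png"); go([.4419,-.0797,.091],-10)
E
```

```text
t 14.28 p [ 0.4417 -0.081   0.0912] yaw -10.1 z [ 1.e-04  2.e-04 -1.e+00] F [-0.1 -0.4  0.6] w 55.4 q [ 0.33  0.38 -0.34  2.13  0.2   0.66 -0.32]
to [0.4419, -0.0797, 0.091] -10 shift [-0.003 -0.012  0.005] turn [-0.    -0.001 -0.001]
```

View pics/w11.png

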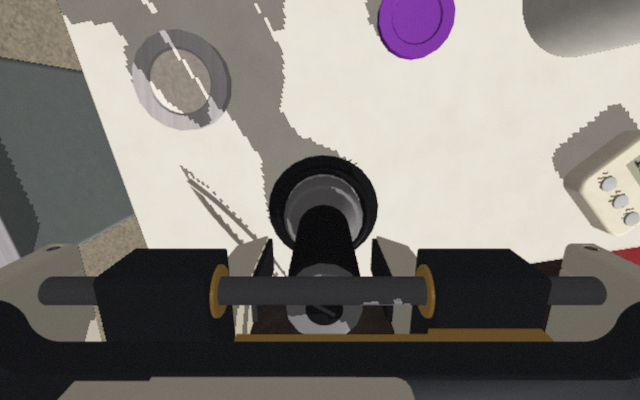

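arm_command([
  {"translation": [0,-0.01,0],"turn": [0,0,0],"hand": 0.6},
  {"translation": [0,-0.01,0],"turn": [0,0,0],"hand": 0.2},
  {"translation": [0,-0.01,0],"turn": [0,0,0],"hand": 0.2},
  {"translation": [0,-0.01,0],"turn": [0,0,0],"hand": 0.2},
  {"translation": [0,-0.01,0],"turn": [0,0,0],"hand": 0.2},
  {"translation": [0,-0.01,0],"turn": [0,0,0],"hand": 0.2},
  {"translation": [0,-0.01,-0.08],"turn": [0,0,0],"hand": 0.2},
  {"translation": [0,-0.01,-0.2],"turn": [0,0,0],"hand": 0.2},
  {"translation": [0,-0.01,-0.45],"turn": [0,0,0],"hand": 0.2},
  {"translation": [0,-0.01,-0.75],"turn": [0,0,0],"hand": 0.2},
  {"translation": [0,-0.01,-0.8],"turn": [0,0,0],"hand": 0.2},
  {"translation": [0,-0.01,-0.8],"turn": [0,0,0],"hand": 0.2},
], squeeze=45)

```text
clock: 15.82
position: [0.4415, -0.0803, 0.1872]
ee_rot: [3.129, -0.276, 0.001]
force: [-0.9, -1.0, -1.9]
width: 0.366
```

```bash
python3 - <<'E'
from h import *
s=st(); im,d,c=look("wrist","w12.png"); im2,d2,c2=look("scene","s12.png")
np.savez("p12.npz",w=cloud(d,c),s=cloud(d2,c2),p=s["position"],r=s["ee_rot"])
cv2.imwrite("pics/s12c.png",cv2.resize(im2[150:330,200:440],None,fx=3,fy=3))
go([.506,.2195,.2],-10); go([.47,.1,.18],-10)
E
```

```text
t 15.82 p [ 0.4415 -0.0803  0.1872] yaw -10.1 z [ 6.e-04 -4.e-04 -1.e+00] F [-0.9 -1.  -1.9] w 33.6 q [ 0.38  0.24 -0.38  2.03  0.11  0.9  -0.23]
to [0.506, 0.2195, 0.2] -10 shift [ 0.097 -2.554 -0.117] turn [ 0.     0.001 -0.001]
to [0.47, 0.1, 0.18] -10 shift [-0.024 -1.521  0.05 ] turn [ 0.     0.001 -0.001]
```

View pics/w12.png

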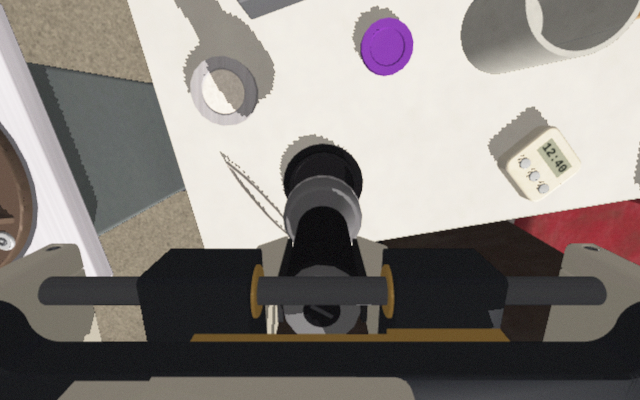

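View pics/s12c.png

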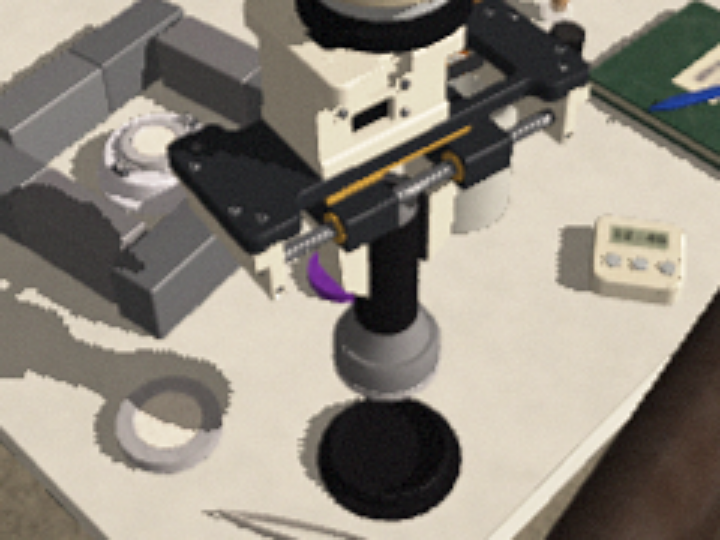

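```bash
cat >> h.py <<'E'
from scipy.optimize import least_squares
def fitprobe(V,p,zw):
    "fit axis+window height of the probe below the fingers; points V near TCP p, window about zw"
    V=V.reshape(-1,3); V=V[np.isfinite(V).all(1)]
    V=V[(np.hypot(V[:,0]-p[0],V[:,1]-p[1])<.04)&(V[:,2]>zw+.003)&(V[:,2]<zw+.072)]
    prof=lambda h:np.interp(h,[0,.024,.040,.12],[.030,.030,.017,.017])
    def f(q):
        h=V[:,2]-zw-q[4]; cx=p[0]+q[0]+q[2]*h; cy=p[1]+q[1]+q[3]*h
        return np.hypot(V[:,0]-cx,V[:,1]-cy)-prof(h)
    s=least_squares(f,[0,0,0,0,0],loss="soft_l1",f_scale=.001)
    print(len(V),"window off TCP mm",(s.x[:2]*1e3).round(2),"tilt deg",np.degrees(s.x[2:4]).round(2),"window z",(zw+s.x[4]).round(4),"rms mm",(np.sqrt(np.mean(s.fun**2))*1e3).round(2))
    return s.x
E
python3 - <<'E'
from h import *
a=np.load("p12.npz"); zw=a["p"][2]-.087
for W in(a["w"],a["s"],np.concatenate([a["w"],a["s"]])): fitprobe(W,a["p"],zw)
E
```

```text
3533 window off TCP mm [-0.21 -0.44] tilt deg [-0.23  0.64] window z 0.0956 rms mm 0.94
1049 window off TCP mm [1.01 2.48] tilt deg [-0.96 -0.49] window z 0.0945 rms mm 1.16
4582 window off TCP mm [0.29 0.9 ] tilt deg [-0.54 -0.33] window z 0.0947 rms mm 1.2
```

arm_command([
  {"translation": [0,-0.25,-0.02],"turn": [0,0,0],"hand": 0.2},
  {"translation": [0,-0.55,-0.02],"turn": [0,0,0],"hand": 0.2},
  {"translation": [0,-0.85,-0.02],"turn": [0,0,0],"hand": 0.2},
  {"translation": [0,-1,-0.02],"turn": [0,0,0],"hand": 0.2},
  {"translation": [0,-1,-0.02],"turn": [0,0,0],"hand": 0.2},
])

```text
clock: 16.55
position: [0.4621, 0.0392, 0.1883]
ee_rot: [-3.13, 0.271, 0.003]
force: [-0.3, -0.7, -2.3]
width: 0.36
```

arm_command([
  {"translation": [0.02,-0.25,0],"turn": [0,0,0],"hand": 0.2},
  {"translation": [0.04,-0.55,0],"turn": [0,0,0],"hand": 0.2},
  {"translation": [0.06,-0.85,0],"turn": [0,0,0],"hand": 0.2},
  {"translation": [0.06,-1,0],"turn": [0,0,0],"hand": 0.2},
  {"translation": [0.06,-1,0],"turn": [0,0,0],"hand": 0.2},
  {"translation": [0.06,-1,0],"turn": [0,0,0],"hand": 0.2},
])

```text
clock: 17.3
position: [0.4905, 0.1528, 0.1889]
ee_rot: [3.128, -0.278, -0.001]
force: [-0.6, -0.4, -2.5]
width: 0.364
```

```bash
python3 - <<'E'
from h import *
s=st(); im,d,c=look("wrist","w13.png"); V=cloud(d,c); fitprobe(V,s["position"],s["position"][2]-.087)
V=V.reshape(-1,3); V=V[np.isfinite(V).all(1)]
r=np.hypot(V[:,0]-.506,V[:,1]-.2195); Q=V[(r<.028)&(V[:,2]>.0295)&(V[:,2]<.04)]
if len(Q)>5: print(len(Q),Q.mean(0),cv2.minEnclosingCircle((Q[:,:2]*1000).astype(np.float32)))
Q=V[(r<.045)&(V[:,2]>.022)&(V[:,2]<.0275)]
if len(Q)>5: print(len(Q),cv2.minEnclosingCircle((Q[:,:2]*1000).astype(np.float32)))
go([.506,.2195,.187],-10)
E
```

```text
t 17.3 p [0.4905 0.1528 0.1889] yaw -10.2 z [-0.001  -0.0016 -1.    ] F [-0.6 -0.4 -2.5] w 33.4 q [-0.04  0.35 -0.47  1.87  0.19  0.96 -0.77]
3533 window off TCP mm [-0.42 -0.53] tilt deg [-0.06  0.68] window z 0.0973 rms mm 0.93
2222 [0.50556599 0.22004453 0.03271885] ((506.0714111328125, 219.7703094482422), 27.89586067199707)
2679 ((505.0198974609375, 219.81259155273438), 39.897037506103516)
to [0.506, 0.2195, 0.187] -10 shift [ 0.028 -0.57   0.016] turn [ 0.001  0.    -0.002]
```

View pics/w13.png

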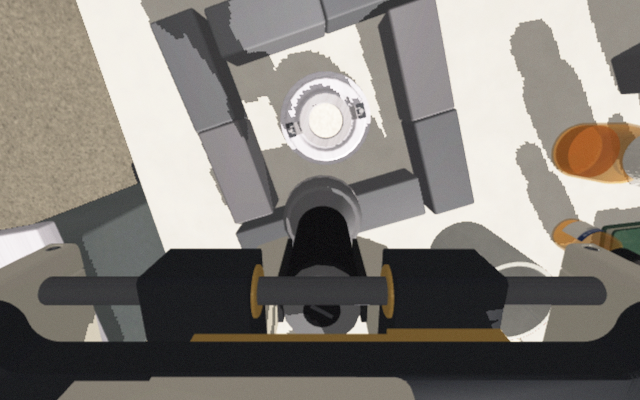

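```bash
python3 - <<'E'
from h import *
for n in("scene","top"): fitprobe(np.load(n+"0.npy"),np.array([.442,-.08,0]),.004)
def prof(V,p,zt):
    V=V.reshape(-1,3); V=V[np.isfinite(V).all(1)]; r=np.hypot(V[:,0]-p[0],V[:,1]-p[1])
    for a in np.arange(.002,.06,.004):
        m=(r<.045)&(V[:,2]-zt>a)&(V[:,2]-zt<=a+.004); print(round(a*1000+2),m.sum(),(np.percentile(r[m],[10,50,90])*1e3).round(1) if m.sum() else "",end=" | ")
    print()
a=np.load("p12.npz")
prof(a["w"],a["p"]+np.array([-.0002,-.0004,0]),a["p"][2]-.087); prof(np.load("scene0.npy"),[.442,-.0798],.004); prof(np.load("top0.npy"),[.442,-.0798],.004)
E
```

```text
1147 window off TCP mm [-0.32 -0.06] tilt deg [1.29 1.55] window z -0.0018 rms mm 2.77
435 window off TCP mm [ 1.49 -0.15] tilt deg [ 0.6  -1.11] window z -0.001 rms mm 3.13
4 70 [29.9 30.1 30.4] | 8 121 [29.4 29.8 30.1] | 12 66 [29.3 29.6 29.9] | 16 71 [29.3 29.6 29.9] | 20 360 [28.  28.8 29.5] | 24 893 [23.9 25.8 27.6] | 28 380 [21.8 22.8 24. ] | 32 317 [20.2 21.  21.8] | 36 315 [18.4 19.3 20.2] | 40 206 [17.1 17.7 18.5] | 44 81 [17.  17.4 17.6] | 48 83 [16.9 17.3 17.6] | 52 94 [16.9 17.4 17.6] | 56 97 [16.9 17.3 17.6] | 60 94 [16.9 17.3 17.6] | 
4 69 [28.8 34.9 37. ] | 8 127 [27.6 34.  36. ] | 12 235 [27.9 33.8 36. ] | 16 43 [26.9 28.  28.8] | 20 91 [25.5 27.2 28.7] | 24 163 [22.2 24.8 26.9] | 28 74 [19.4 21.3 23.2] | 32 69 [17.6 19.3 21.4] | 36 56 [16.1 17.7 19.6] | 40 42 [14.9 16.5 17.8] | 44 32 [14.6 15.6 16.4] | 48 27 [14.3 15.6 16.3] | 52 26 [14.6 15.3 16.1] | 56 20 [14.6 15.5 16.3] | 60 23 [14.7 15.7 16.4] | 
4 58 [28.5 35.8 42.2] | 8 29 [27.3 32.9 36.6] | 12 126 [30.8 34.3 37.1] | 16 15 [26.7 31.3 34.9] | 20 26 [25.4 27.1 28.7] | 24 80 [22.  24.9 28.2] | 28 44 [19.8 22.8 26.2] | 32 26 [17.5 19.8 22.4] | 36 28 [16.2 18.5 21.2] | 40 20 [14.9 16.1 18.4] | 44 5 [14.6 15.1 16.2] | 48 2 [14.5 15.1 15.7] | 52 4 [14.2 15.8 17.3] | 56 4 [14.5 14.6 15.8] | 60 4 [14.4 14.7 15.8] |
```

arm_command([
  {"translation": [0.01,-0.25,0],"turn": [0,0,0],"hand": 0.2},
  {"translation": [0.03,-0.5,0],"turn": [0,0,0],"hand": 0.2},
  {"translation": [0.03,-0.57,0.1],"turn": [0,0,0],"hand": 0.2},
  {"translation": [0.03,-0.57,0.2],"turn": [0,0,0],"hand": 0.2},
  {"translation": [0.03,-0.57,0.2],"turn": [0,0,0],"hand": 0.2},
  {"translation": [0.03,-0.57,0.2],"turn": [0,0,0],"hand": 0.2},
])

```text
clock: 18.1
position: [0.5064, 0.2203, 0.1654]
ee_rot: [3.129, -0.278, -0.0]
force: [-0.5, 0.8, -2.9]
width: 0.367
```

```bash
python3 - <<'E'
from h import *
s=st(); im,d,c=look("wrist","w14.png"); V=cloud(d,c); fitprobe(V,s["position"],s["position"][2]-.087)
V=V.reshape(-1,3); V=V[np.isfinite(V).all(1)]
im2,d2,c2=look("scene","s14.png"); fitprobe(cloud(d2,c2),s["position"],s["position"][2]-.087); cv2.imwrite("pics/s14c.png",cv2.resize(im2[100:280,160:360],None,fx=3.3,fy=3.3))
go([.506,.2195,.124],-10)
E
```

```text
t 18.1 p [0.5064 0.2203 0.1654] yaw -10.2 z [-1.e-04 -7.e-04 -1.e+00] F [-0.5  0.8 -2.9] w 33.7 q [-0.17  0.44 -0.46  1.81  0.23  0.95 -0.91]
3540 window off TCP mm [-0.38 -0.48] tilt deg [-0.12  0.63] window z 0.0737 rms mm 0.94
690 window off TCP mm [1.83 2.93] tilt deg [-0.98 -0.59] window z 0.074 rms mm 1.4
to [0.506, 0.2195, 0.124] -10 shift [-0.003  0.013  0.348] turn [-0.    -0.    -0.001]
```

View pics/w14.png

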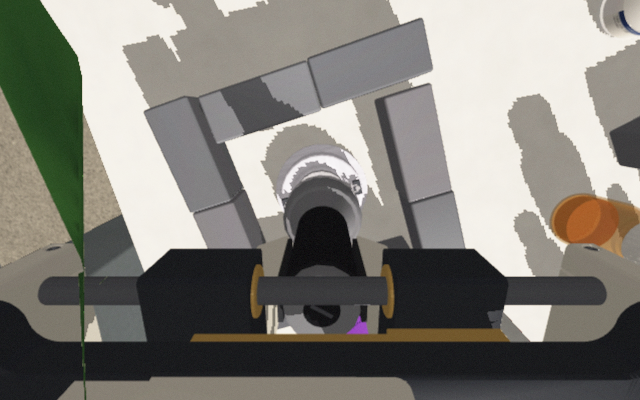

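View pics/s14c.png

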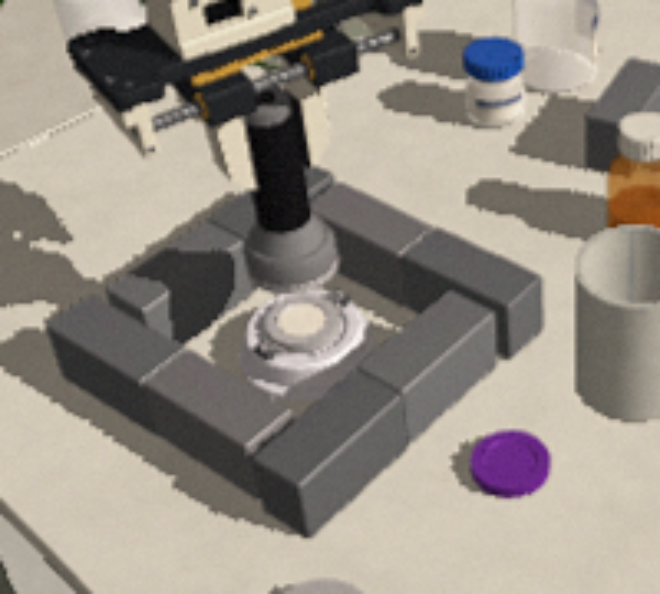

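arm_command([
  {"translation": [-0.001,0.003,0.06],"turn": [0,0,0],"hand": 0.2},
  {"translation": [-0.001,0.003,0.13],"turn": [0,0,0],"hand": 0.2},
  {"translation": [-0.001,0.003,0.2],"turn": [0,0,0],"hand": 0.2},
  {"translation": [-0.001,0.003,0.26],"turn": [0,0,0],"hand": 0.2},
  {"translation": [-0.001,0.003,0.29],"turn": [0,0,0],"hand": 0.2},
  {"translation": [-0.001,0.003,0.29],"turn": [0,0,0],"hand": 0.2},
  {"translation": [-0.001,0.003,0.29],"turn": [0,0,0],"hand": 0.2},
])

```text
clock: 19.08
position: [0.5063, 0.2213, 0.1308]
ee_rot: [-3.129, 0.276, -0.001]
force: [-0.3, -0.8, -2.9]
width: 0.365
```

```bash
python3 - <<'E'
from h import *
for i in range(3):
    s=st(); im,d,c=look("wrist","w15.png" if i==0 else None)
fitprobe(cloud(d,c),s["position"],s["position"][2]-.087)
im2,d2,c2=look("scene","s15.png"); fitprobe(cloud(d2,c2),s["position"],s["position"][2]-.087); cv2.imwrite("pics/s15c.png",cv2.resize(im2[150:250,200:310],None,fx=6,fy=6,interpolation=2))
go([.5062,.22,.124],-10)
E
```

```text
t 19.07 p [0.5063 0.2213 0.1308] yaw -10.1 z [ 3.e-04  2.e-04 -1.e+00] F [-0.3 -0.8 -2.9] w 33.6 q [-0.18  0.48 -0.45  1.85  0.26  0.87 -0.93]
t 19.12 p [0.5063 0.2213 0.1308] yaw -10.1 z [ 5.e-04  2.e-04 -1.e+00] F [-0.   0.5 -3. ] w 33.3 q [-0.18  0.48 -0.45  1.85  0.26  0.87 -0.93]
t 19.18 p [0.5063 0.2213 0.1308] yaw -10.1 z [ 5.e-04  2.e-04 -1.e+00] F [ 0.2  0.2 -2.6] w 33.8 q [-0.18  0.48 -0.45  1.85  0.26  0.87 -0.93]
3536 window off TCP mm [-0.26 -0.4 ] tilt deg [-0.19  0.58] window z 0.0393 rms mm 0.94
646 window off TCP mm [1.78 2.64] tilt deg [-0.98 -0.82] window z 0.0392 rms mm 1.4
to [0.5062, 0.22, 0.124] -10 shift [0.001 0.01  0.057] turn [-0.    -0.    -0.001]
```

View pics/s15c.png

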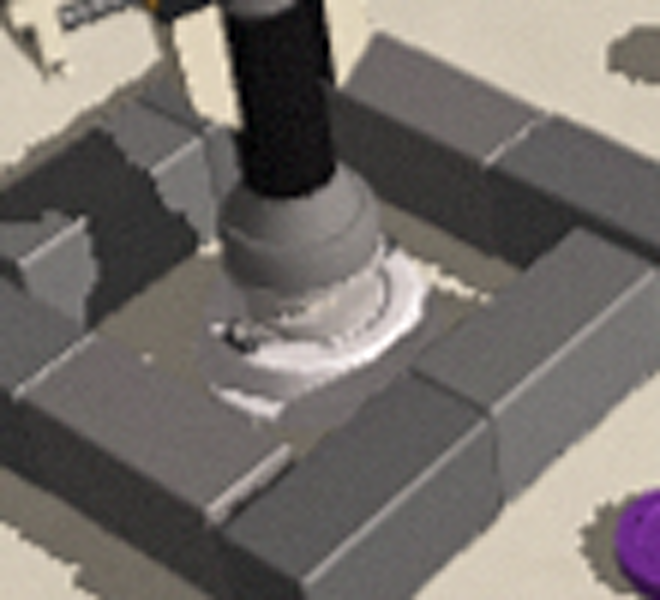

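arm_command([
  {"translation": [0,0.01,0.02],"turn": [0,0,0],"hand": 0.2},
  {"translation": [0,0.01,0.04],"turn": [0,0,0],"hand": 0.2},
  {"translation": [0,0.01,0.055],"turn": [0,0,0],"hand": 0.2},
  {"translation": [0,0.01,0.055],"turn": [0,0,0],"hand": 0.2},
  {"translation": [0,0.01,0.055],"turn": [0,0,0],"hand": 0.2},
  {"translation": [0,0.01,0.055],"turn": [0,0,0],"hand": 0.2},
])

```text
clock: 20.02
position: [0.506, 0.22, 0.1241]
ee_rot: [-3.129, 0.276, -0.0]
force: [0.3, -0.5, -3.5]
width: 0.362
```

```bash
python3 - <<'E'
from h import *
s=st(); im,d,c=look("wrist","w16.png"); fitprobe(cloud(d,c),s["position"],s["position"][2]-.087)
im2,d2,c2=look("scene","s16.png"); p=s["position"]
# outlines of window bottom edge at predicted height, and planchet top
big=cv2.resize(im2[150:250,200:310],None,fx=6,fy=6,interpolation=2); a=np.linspace(0,2*np.pi,90)
raw=big.copy()
for (x,y,z,r,col) in((p[0]-.0003,p[1]-.0004,p[2]-.087,.03,(0,0,255)),(.506,.2197,.032,.025,(0,255,0))):
    q=np.array([(proj([x+r*np.cos(t),y+r*np.sin(t),z],c2)-[200,150]+.5)*6 for t in a]).astype(int)
    cv2.polylines(big,[q],True,col,1)
cv2.imwrite("pics/s16c.png",big); cv2.imwrite("pics/s16r.png",raw)
go([.5062,.22,.124],-10)
E
```

```text
t 20.02 p [0.506  0.22   0.1241] yaw -10.1 z [ 2.e-04  0.e+00 -1.e+00] F [ 0.3 -0.5 -3.5] w 33.3 q [-0.18  0.48 -0.45  1.86  0.27  0.86 -0.93]
3533 window off TCP mm [-0.34 -0.43] tilt deg [-0.14  0.61] window z 0.0325 rms mm 0.93
to [0.5062, 0.22, 0.124] -10 shift [ 0.002 -0.     0.   ] turn [-0.    -0.    -0.001]
```

View pics/s16c.png

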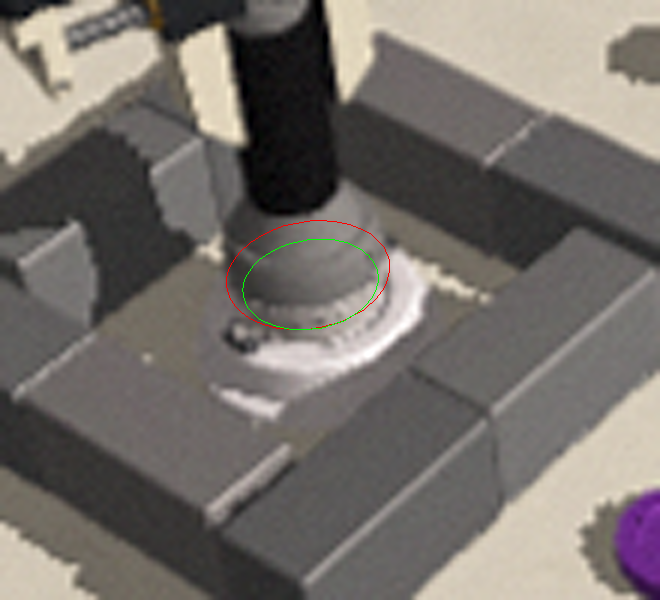

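View pics/s16r.png

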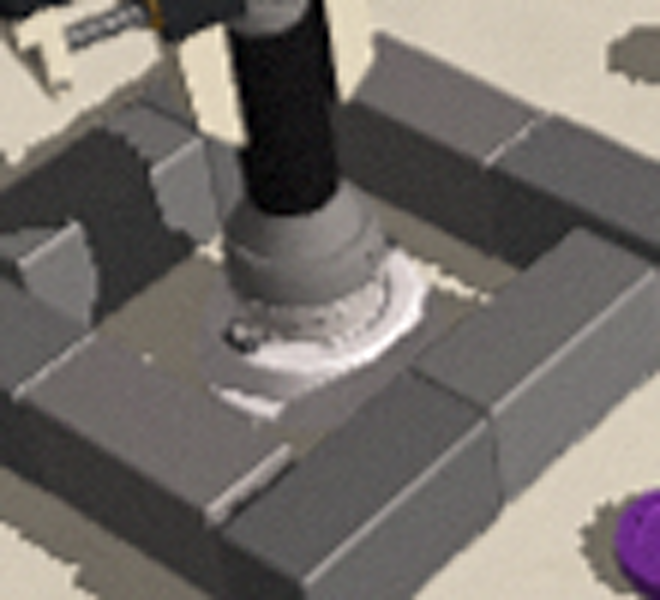

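```bash
python3 - <<'E'
from h import *
a=np.load("p12.npz"); c2=eyes.calibration("scene"); p=a["p"]
for k in("w","s"):
    V=a[k].reshape(-1,3); V=V[np.isfinite(V).all(1)]; r=np.hypot(V[:,0]-p[0],V[:,1]-p[1]); 
    z=np.sort(V[(r<.036)&(V[:,2]>.05),2]); print(k,"lowest z",z[[0,5,20,50]].round(4),"pred window",(p[2]-.087).round(4))
t=np.linspace(0,2*np.pi,90)
out=[]
for f,P in(("s12.png",p),("s14.png",[.5064,.2203,.1654])):
    im=cv2.imread("pics/"+f); o=(proj([P[0],P[1],P[2]-.07],c2)-[35,40]).astype(int); big=cv2.resize(im[o[1]:o[1]+80,o[0]:o[0]+70],None,fx=5,fy=5)
    q=np.array([(proj([P[0]+.03*np.cos(u),P[1]+.03*np.sin(u),P[2]-.087],c2)-o+.5)*5 for u in t]).astype(int); cv2.polylines(big,[q],True,(0,0,255),1); out.append(big)
cv2.imwrite("pics/cmp.png",np.hstack(out))
E
```

```text
w lowest z [0.1007 0.102  0.103  0.1048] pred window 0.1002
s lowest z [0.0989 0.1003 0.1023 0.1045] pred window 0.1002
```

View pics/cmp.png

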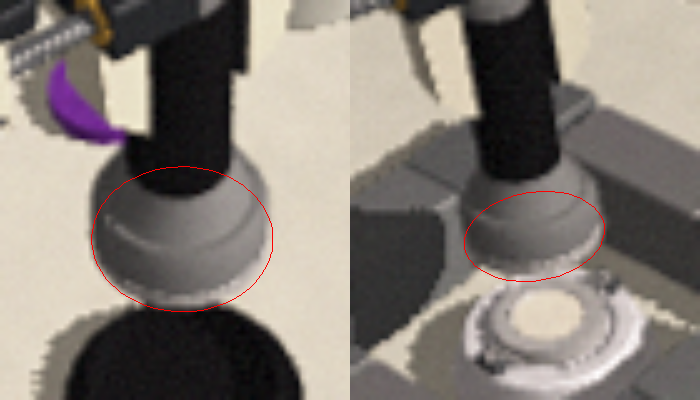

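```bash
python3 - <<'E'
from h import *
st(); print(ticket.sign_off()); st()
E
```

```text
t 20.12 p [0.506 0.22  0.124] yaw -10.1 z [ 1.e-04 -0.e+00 -1.e+00] F [-0.9  0.9 -2.8] w 33.3 q [-0.18  0.48 -0.45  1.86  0.27  0.86 -0.93]
the job is handed in; nothing more can be done
None
the job is handed in; nothing more can be done
```

The job is handed in at about 20 s of robot time. The planchet is seated in the stand, and the arm is still holding the probe over it.

**Planchet:** I took the smaller of the two silver dishes and pressed it past the clips until it stopped hard, at about 14 N. After release its top measured 6.7 mm above the stand rim (7.0 mm expected), with a tilt under 0.05°.

**Probe:** I lifted it straight up by the grip and carried it with the window about 50 mm above the brick tops. By the arm's own position readings the window is now about 5 mm above the planchet. It is centred to within about 1 mm and the tool points straight down. The wrist force showed only the probe's weight, so there is no sign of contact.

**Checks that disagreed:**
- **Window height:** my simple probe-shape fit put the window about 5 mm lower than the arm's readings. It gave nearly the same error with the probe still in its rest, so I put it down to the simplified shape. The lowest probe points seen by both cameras, checked just after the lift, matched the arm's readings to about 1 mm.
- **Tilt and centring:** the wrist camera put the window within 0.5 mm of the jaw axis, while the scene camera put it 2 to 3 mm off. Both gave small tilts (up to 1°), in opposite directions front to back. I put this down to camera calibration.
- **Gap:** the 5 mm gap could not be read cleanly from the scene picture, because the light lower band on the probe head blends into the planchet.

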